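# Draw the long shoehorn out of the wind-open chest

## Robot

A 6-joint arm with a two-finger parallel gripper is mounted at the origin on the work surface. World frame = base frame: x ahead of the robot, y to its left, z up, the work surface at z = 0. Lengths are in mm, angles in rad, forces in N, time in s.
With the tool pointing down it reaches from about 350 to 975 mm from the base axis. Payload 7.1 kg.
Tool frame: the origin (TCP) lies between the finger pads; the fingertips stand 14 mm ahead of it and the grasp point (between the pads) lies 5 mm behind it (ctrl.tcp_to_tips is the distance from the TCP to the fingertips, in mm); z points along the fingers, y is the line along which they close (so a half turn about z gives the same grasp; the last joint's range is limited). The gripper opens to 88 mm and grips with 3 to 60 N. Pads are 20 mm wide; open, the fingers measure 115 mm over their backs; the gripper's body (75 mm by 178 mm) begins 61 mm behind the grasp point.
Start: joints at [-1.28, 0.423, 1.63, -0, 1.089, -0.019], TCP at [190.56, -595.224, 236.675] pointing down, gripper open.
Joint ranges: [-3, 3], [-0.9, 2.11], [0.09, 2.58], [-1.31, 4.45], [0.11, 2.69], [-2.54, 2.54]. Speed limits (rad/s): [2.39, 2.39, 3.01, 3.14, 3.14, 3.14].

## Interface

Orientations are given as a rotation vector (axis times angle).
In Python, from workcell import ctrl gives the robot as it stands.
- The arm moves only by the tool apply_moves, never from a script. Its argument "series" is a list that holds one entry, the list of rows, each a list of 7 numbers: the shift along the tool's x, y, z in cm, then the turn, a rotation vector about the tool's x, y, z in degrees, then the opening, from 0 (shut) to 1 (fully open). A call has 1 to 12 rows; each row shifts and turns the commanded pose from where the row before left it, along the tool's axes as they then stand; what a row does not reach is not made up. A row lasts 1/10 s, in which the tool goes at most 50 mm and 8.59 degrees, less where a joint would pass 70% of its speed; a pose out of reach is approached as far as the arm can. A call with a gripper value outside its range is refused whole. The fingers move at their own pace and stop on an object; the grip force is fixed at half the most. Time passes only in rows, so rows that do not move let the fingers close. It gives the time, the measured TCP pose, the force and the opening at its end, in the units of the state.
- ctrl.get_obs(): the state, without advancing time (a new reading comes with each control period).
- ctrl.get_image(name): name is "side" or "top"; returns a dict with "img" (400x640x3 uint8, blue, green, red), "K" (3x3 intrinsics, pixels), "cam_to_world" (4x4, takes a point from camera to world coordinates). Camera axes: x right, y down, z forward; pixel columns grow to the right and rows downward; lengths in mm; the calibration is good to about 2 mm. A picture is of the moment at which its call begins. There is no depth.
- ctrl.close_job(): hands the job in, once; it reports no verdict.
The state is a dict: "t": time; "qpos": joint angles; "qvel": joint speeds; "joint_torque": joint torques, N m; "ee_pos": TCP position; "orientation": TCP orientation; "ft_force": force on the tool from outside, world axes, zero at the start; "moment": the same for the moment, N m; "width": finger opening in mm.
Only numpy, scipy, OpenCV 4.12 (cv2) and the standard library are available. Lean on these libraries where they do the work, as an engineer would, in place of code of your own. Each camera call takes 0.05 s, during which the arm holds its last target. There are 200 camera calls.

## Task

On the stockroom desk, wind the chest's handwheel clockwise by its red crank grip until the shutter is fully open against its yellow stops; do not push the shutter itself. Then take the long shoehorn by its wooden handle, tilt it and draw it handle first, diagonally, out through the mouth without forcing it against the chest. Finish while still holding it: keep it still in the air in the gripper, every part of it at least 10 cm above the chest's top, with the shutter left open and the other things on the desk left where they are.

Things in the scene. Friction and masses are not known exactly. Their poses are not given: they have to be found in the camera images.
- chest: Blue steel chest fixed on the desk, 180 (x) x 470 (y) mm, its top 84 mm above the desk; place and yaw vary. Origin on the desk; its own y is its long axis. Well inside: x -80..80, y -200..250 mm, floor 8 mm above the desk. The top plates are 4 mm thick (underside at 80 mm) and leave only the mouth open: x -80..80, y -150..10.
- mouth (a point): Centre of the chest's mouth (160 x 160 mm), at the level of the chest's top, 84 mm above the desk; axes as the chest's. Steel shutter guides along both sides (x = +-86, 8 mm wide) of the chest rise to 96 mm above the desk.
- lip_edge (a point): Middle of the mouth's edge on the -y side (chest's y = -150 mm), at the chest's top. Beyond it a 60 mm lip, 50 mm of it over the well.
- cover_edge (a point): Middle of the mouth's edge on the +y side (chest's y = +10 mm), at the chest's top. Beyond it the fixed cover runs to the chest's +y end (y = 260). On the cover stand a grey pinion housing (x -45..37, y 181..255 mm, up to 118 mm above the desk), with the handwheel above it, and the stops.
- stops (a point): Midway between the two yellow stops on the fixed cover (chest's x = +-60, front faces at y = 172 mm, up to 100 mm above the desk); the fully open shutter comes to rest within 2 mm of them.
- shutter: Aluminium shutter, 162 (x) x 160 (y) mm, sliding on top of the chest (upper side 89 mm above the desk, yellow -y edge 92 mm). Origin: centre of its underside; axes as the chest's; slides towards the chest's +y to open. A 12 mm wide steel rack runs from it through the pinion housing; when open it sticks out 120 mm beyond the chest's +y end, 90 to 99 mm above the desk.
- wheel (a joint): Angle of the handwheel, rad, growing clockwise seen from above: 0 = mouth shut, 8.0 = shutter fully open against its stops (the full 160 mm of the mouth free). Starts between 0 and 1.5. Rack and pinion: the shutter moves 20 mm per radian and stays where it is left. Turning it takes about 6 to 8 N at the crank grip.
- wheel_center (a point): Centre of the handwheel on its upright axis, at the top of its hub, 138 mm above the desk; at x = 0, y = +218 mm in the chest's frame. Black wheel of 122 mm overall diameter, its rim no higher than 11 mm above its underside (139 mm above the desk). It turns about the vertical; clockwise seen from above opens the shutter.
- crank_top (a point): Centre of the top end of the red crank grip: upright round grip of 18 mm diameter, 44 mm tall (from 140 to 184 mm above the desk), that spins freely on its pin, 52 mm from the wheel's axis. It travels round the wheel's axis as the wheel turns.
- shoehorn: Long shoehorn, 340 mm, about 0.17 kg, lying on the well's floor within 12 mm and 0.08 rad of the chest's centre line; hidden by the shutter at first. Origin: mid-length, on its underside; y runs from handle to blade, z up. Wooden handle 22 mm wide (x), 18 mm tall, y -170..30; thin steel neck; steel blade up to 42 mm wide, 9 mm tall, to y = 170. Centre of mass near y = -25.
- handle_end (a point): Centre of the end face of the shoehorn's handle (shoehorn's y = -170, z = 9 mm). It starts 5 to 35 mm beneath the lip, and the other end beneath the fixed cover, with room beyond: slid 20 to 55 mm towards the chest's +y, the handle end comes free of the lip and can be tilted up.
- blade_tip (a point): Tip of the shoehorn's blade (shoehorn's y = +170, z = 2 mm).
- tin: Bystander: flat black polish tin, 72 mm diameter, 26 mm tall, origin at the centre of its underside; leave alone.
- brush: Bystander: flat glue brush with a wooden handle, about 180 mm long, lying on the desk; leave alone.
- tape: Bystander: roll of yellow tape lying flat, 100 mm diameter, 48 mm tall; leave alone.
- pencup: Bystander: red cup, 76 mm diameter, 100 mm tall; leave alone.

How it is judged (in metres and radians):
On the way, in this order (a step that is already met when the one before it is completed fails the run):
1. the shutter is wound fully open against its stops (y of shutter in the frame of chest above 0.085 m), for 0.2 s.
2. the shoehorn is drawn diagonally through the mouth: handle end above the chest's top, blade still inside (z of handle_end in the frame of chest above 0.095 m and z of blade_tip in the frame of chest below 0.078 m and contact force between the fingers and shoehorn above 0.5 N), for 0.05 s.
At the end, for the whole second after the job is handed in: The gripper still holds the shoehorn (finger contact over 1 N), nearly still (under 0.05 m/s), not touching the chest; its handle end and blade tip are both more than 175 mm above the desk (about 90 mm above the chest's top); the shutter is still open by more than 150 mm (height (world z) of each of handle_end, blade_tip above 0.175 m and contact force between the fingers and shoehorn above 1 N and contact force between shoehorn and chest below 0.2 N and linear speed of shoehorn below 0.05 m/s and y of shutter in the frame of chest above 0.08 m); the arm keeps its last pose, push and grip.
It fails at once if one of the other things on the desk is moved more than 25 mm (distance of any of tin, brush, tape, pencup from where it was at the start of the episode above 0.025 m).
It fails at once if the shutter is pushed directly (more than 10 N) instead of being wound (contact force between any of the fingers, the arm and shutter above 10 N).
It fails at once if the shoehorn, once lifted off the floor of the well, is forced against the chest (more than 35 N) (contact force between shoehorn and chest above 35 N and height (world z) of handle_end above 0.03 m).
It also fails if it takes over 61 s, if anything falls off the work surface, if the arm or the gripper's body presses on something with over 40 N, if the wrist force passes 120 N, or if a joint passes its speed limit or range.

## Working session

There is one attempt and no reset: what is moved stays moved. The work goes in short steps, Python scripts to look and compute and a tool call to move; the robot and the scene stay as the last step left them, time stands still between calls to the robot, and variables do not carry over. Pictures are saved under pics/ and viewed, on a budget of 10 in all, crops included, one or two more only if the job needs it, and the job is handed in when it is done.

Besides the shell and the picture viewer there is one more tool, called after "Call:" by a JSON object that holds its "api" and its "payload", one argument or row to a line. apply_moves: Moves the arm, as the interface text tells. Its arguments: {"type":"object","properties":{"series":{"type":"array","items":{"type":"array","items":{"type":"array","items":{"type":"number"}}}}},"required":["series"]}

```bash
ls; mkdir -p pics
python3 - <<'E'
from workcell import ctrl
import cv2,numpy as np
np.set_printoptions(precision=4,suppress=True)
for n in("top","side"):
    d=ctrl.get_image(n); cv2.imwrite(f"pics/{n}0.png",d["img"]); print(d["K"].tolist(),d["cam_to_world"])
print(ctrl.get_obs())
E
```

```text
pics
[[364.54802124861203, 0.0, 325.3554686167461], [0.0, 364.54802124861203, 202.2508364912396], [0.0, 0.0, 1.0]] [[ -0.0227  -0.9965   0.0801 494.2007]
 [ -0.9995   0.0245   0.0222 -13.0902]
 [ -0.0241  -0.0796  -0.9965 952.7591]
 [  0.       0.       0.       1.    ]]
[[462.90550785567797, 0.0, 329.8036255591773], [0.0, 462.90550785567797, 201.23293212448507], [0.0, 0.0, 1.0]] [[ -0.8607  -0.274    0.429    0.1657]
 [ -0.509    0.45    -0.7338 943.9668]
 [  0.008   -0.85    -0.5268 812.1938]
 [  0.       0.       0.       1.    ]]
{'t': 0.1, 'qpos': array([-1.28  ,  0.4237,  1.6306,  0.    ,  1.0886, -0.019 ]), 'qvel': array([-0.0007, -0.0027, -0.0021, -0.0002, -0.0009, -0.0009]), 'joint_torque': array([ -0.001 , -54.5616, -27.4325,   0.0645,   0.0189,  -0.    ]), 'ee_pos': array([ 190.4357, -594.7805,  236.0004]), 'orientation': array([-3.1027, -0.4844,  0.0003]), 'ft_force': array([-0.5603,  0.2706, -0.1943]), 'moment': array([-0.015 , -0.0179,  0.0039]), 'width': 87.8296865182955}
```

View pics/top0.png

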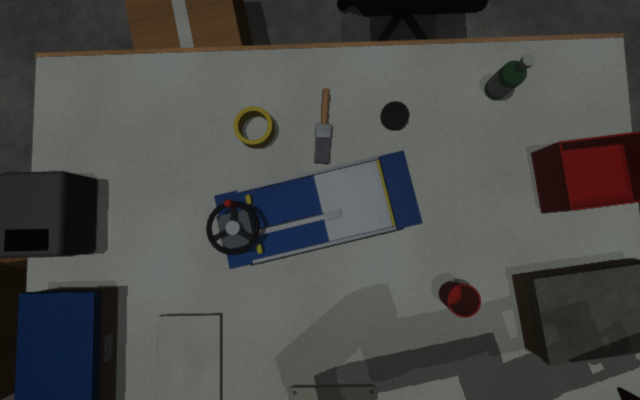

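View pics/side0.png

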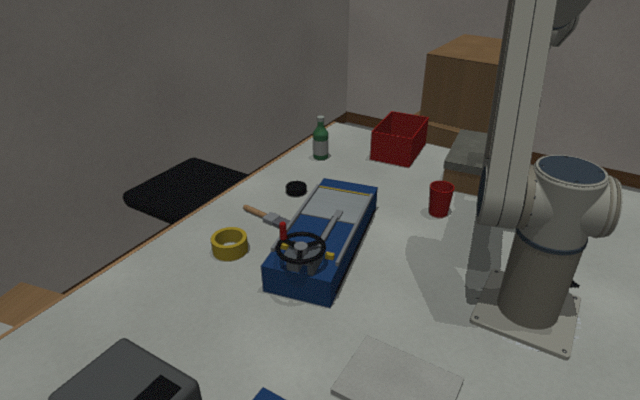

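```bash
cat > h.py <<'E'
import cv2,numpy as np
from scipy.spatial.transform import Rotation as Rn
from scipy.optimize import least_squares
np.set_printoptions(precision=3,suppress=True)
def cam(d):
    M=np.linalg.inv(d["cam_to_world"]);return d["K"],M
def proj(c,P):
    P=np.atleast_2d(P);q=(c[1][:3,:3]@P.T).T+c[1][:3,3];q=(c[0]@q.T).T;return q[:,:2]/q[:,2:]
def unproj(d,uv,z):
    r=d["cam_to_world"][:3,:3]@np.linalg.solve(d["K"],[uv[0],uv[1],1.]);o=d["cam_to_world"][:3,3];return o+r*(z-o[2])/r[2]
def c2w(p,P):
    P=np.atleast_2d(P).astype(float);c,s=np.cos(p[2]),np.sin(p[2]);return np.c_[p[0]+c*P[:,0]-s*P[:,1],p[1]+s*P[:,0]+c*P[:,1],P[:,2]]
def w2c(p,P):
    c,s=np.cos(p[2]),np.sin(p[2]);d=np.array(P[:2])-p[:2];return np.array([c*d[0]+s*d[1],-s*d[0]+c*d[1]])
E
python3 - <<'E'
from workcell import ctrl
from h import *
T=ctrl.get_image("top");S=ctrl.get_image("side")
ct,cs=cam(T),cam(S)
chest=np.array([[90,-210,84],[-90,-210,84],[0,218,138]])
pt=np.array([[403,152],[422,222],[233,228]],float);ps=np.array([[325,180],[378,186],[301,247]],float)
f=lambda p:np.r_[(proj(ct,c2w(p,chest))-pt).ravel(),0.5*(proj(cs,c2w(p,chest))-ps).ravel()]
r=least_squares(f,[560,0,.2],x_scale=[100,100,.3],loss='soft_l1');p=r.x;print(p,r.fun.reshape(-1,2))
def rows(d,name,roi,hsvlo,hsvhi):
    x0,y0,x1,y1=roi;h=cv2.cvtColor(d["img"],cv2.COLOR_BGR2HSV)[y0:y1,x0:x1];m=cv2.inRange(h,hsvlo,hsvhi);ys,xs=np.nonzero(m);print(name,len(xs),xs.mean()+x0,ys.mean()+y0,xs.min()+x0,xs.max()+x0,ys.min()+y0,ys.max()+y0);return xs.mean()+x0,ys.mean()+y0
u=rows(T,"red top",(205,185,265,270),(0,120,60),(8,255,255));g=unproj(T,u,178)
print("grip",g,w2c(p,g))
v=rows(S,"red side",(265,210,330,280),(0,120,60),(8,255,255));print("side pred",proj(cs,np.r_[g[:2],162]))
e=rows(T,"yellow edge",(370,150,402,235),(20,100,60),(35,255,255));print("edge",w2c(p,unproj(T,e,92)))
# refine pose by blue chest silhouette right side
h=cv2.cvtColor(T["img"],cv2.COLOR_BGR2HSV);m=cv2.inRange(h,(105,120,40),(125,255,255));m[:,:205]=0;m[:140]=0;m[280:]=0;m[:,430:]=0
print(cv2.minAreaRect(cv2.findNonZero(m)))
im=T["img"].copy()
B=np.array([[90,-210,84],[-90,-210,84],[-90,260,84],[90,260,84]]);M=np.array([[80,-150,84],[-80,-150,84],[-80,10,84],[80,10,84]])
im=cv2.resize(im[130:290,190:440],None,fx=3.2,fy=3.2,interpolation=cv2.INTER_CUBIC)
k=lambda q:np.round(((q-[190,130]+.5)*3.2-.5)).astype(int)
cv2.polylines(im,[k(proj(ct,c2w(p,B)))],True,(0,255,0),1)
a=np.arange(0,6.28,.1);cv2.polylines(im,[k(proj(ct,c2w(p,np.c_[61*np.cos(a),218+61*np.sin(a),a*0+139])))],True,(0,255,0),1)
cv2.polylines(im,[k(proj(ct,c2w(p,[[60,172,100],[-60,172,100]])))],True,(255,0,255),1)
im2=cv2.resize(S["img"][160:320,240:400],None,fx=3,fy=3,interpolation=cv2.INTER_CUBIC)
k2=lambda q:np.round(((q-[240,160]+.5)*3-.5)).astype(int)
cv2.polylines(im2,[k2(proj(cs,c2w(p,B)))],True,(0,255,0),1)
im2=im2[:,:];cv2.imwrite("pics/a.png",im);cv2.imwrite("pics/b.png",im2)
E
```

```text
[551.919   2.163   0.212] [[ 0.321 -1.425]
 [ 0.378  1.425]
 [-0.742  0.397]
 [-0.726 -1.086]
 [-0.206  0.479]
 [-0.213 -0.602]]
red top 30 227.0 202.9 224 230 200 205
grip [560.283 215.295 178.   ] [ 53.066 206.589]
red side 78 282.46153846153845 230.42307692307693 279 285 222 239
side pred [[281.573 230.767]]
yellow edge 169 385.6390532544379 192.8343195266272 377 394 160 225
edge [   0.318 -142.411]
((316.92669677734375, 209.39749145507812), (74.52214813232422, 196.9662628173828), 76.49019622802734)
```

View pics/a.png

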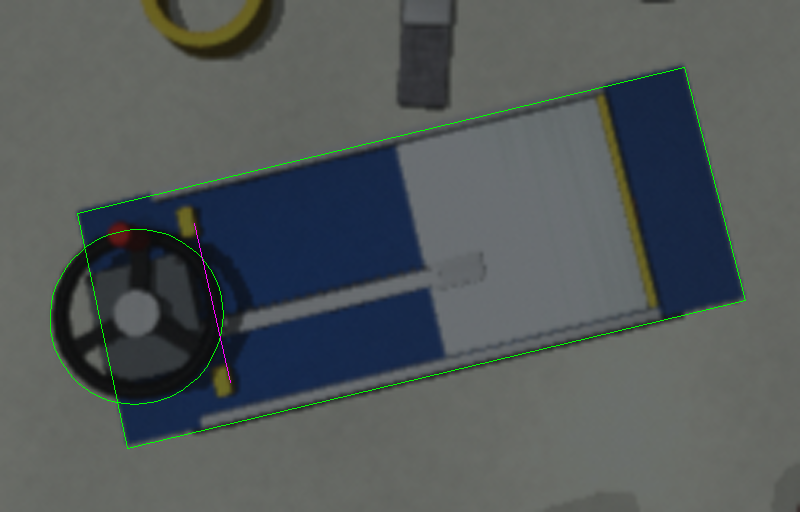

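```bash
cat >> h.py <<'E'
P=np.array([551.919,2.163,.212])
def down(yaw,lean=0):
    # tool y along angle yaw, z down; lean>0: tool rotated about +tool y... about horizontal axis (cos yaw,sin yaw), lifts -chest-y side
    y=np.array([np.cos(yaw),np.sin(yaw),0]);z=np.array([0,0,-1.]);x=np.cross(y,z)
    return Rn.from_rotvec(-lean*y)*Rn.from_matrix(np.c_[x,y,z])
def plan(pos,R,wps,dec=2):
    """wps: list of (pos,R,nrows,grip); prints rows"""
    out=[];cp=np.array(pos,float);cR=R
    for tp,tR,n,g in wps:
        p0,R0=cp.copy(),cR
        rv=(R0.inv()*tR).as_rotvec()
        for i in range(1,n+1):
            gp=p0+(np.array(tp)-p0)*i/n;gR=R0*Rn.from_rotvec(rv*i/n)
            s=np.round(cR.inv().apply(gp-cp)/10,dec)+0.;t=np.round(np.degrees((cR.inv()*gR).as_rotvec()),dec)+0.
            out.append([*s,*t,g]);cp=cp+cR.apply(s*10);cR=cR*Rn.from_rotvec(np.radians(t))
    for k in range(0,len(out),12):print(str([[float(v) for v in r] for r in out[k:k+12]]).replace(' ','').replace('.0,',',').replace('.0]',']'))
    print("end",cp,cR.as_rotvec())
def now(o):return o["ee_pos"],Rn.from_rotvec(o["orientation"])
E
python3 - <<'E'
from workcell import ctrl
from h import *
o=ctrl.get_obs();p,R=now(o);T=down(.212)
print(R.as_matrix())
plan(p,R,[([560,215,245],T,24,.5),([560,215,163],T,4,.5)])
E
```

```text
[[ 0.952  0.305 -0.   ]
 [ 0.305 -0.952  0.001]
 [ 0.    -0.001 -1.   ]]
[[2.5,-2.74,-0.03,0,0,-3.52,0.5],[2.65,-2.59,-0.04,0,0,-3.51,0.5],[2.82,-2.42,-0.03,0,-0.01,-3.52,0.5],[2.95,-2.24,-0.04,-0.01,0,-3.52,0.5],[3.09,-2.06,-0.03,0,0,-3.51,0.5],[3.21,-1.86,-0.04,0,0,-3.52,0.5],[3.31,-1.66,-0.03,0,0,-3.52,0.5],[3.42,-1.46,-0.04,0,0,-3.51,0.5],[3.49,-1.24,-0.03,-0.01,-0.01,-3.52,0.5],[3.57,-1.03,-0.04,0,0,-3.52,0.5],[3.62,-0.81,-0.03,0,0,-3.51,0.5],[3.66,-0.58,-0.04,0,0,-3.52,0.5]]
[[3.69,-0.36,-0.04,0,0,-3.52,0.5],[3.71,-0.13,-0.03,0,0,-3.51,0.5],[3.71,0.1,-0.04,-0.01,-0.01,-3.52,0.5],[3.69,0.32,-0.03,0,0,-3.52,0.5],[3.67,0.56,-0.04,0,0,-3.51,0.5],[3.63,0.77,-0.04,0,0,-3.52,0.5],[3.57,1,-0.03,0,0,-3.52,0.5],[3.51,1.21,-0.04,-0.01,0,-3.51,0.5],[3.42,1.42,-0.04,0,-0.01,-3.52,0.5],[3.33,1.64,-0.03,0,0,-3.52,0.5],[3.23,1.83,-0.04,0,0,-3.51,0.5],[3.1,2.03,-0.04,0,0,-3.52,0.5]]
[[0,0,2.05,0,0,0,0.5],[0,0,2.05,0,0,0,0.5],[0,0,2.05,0,0,0,0.5],[0,0,2.05,0,0,0,0.5]]
end [559.987 214.994 163.046] [-1.974 -2.444  0.   ]
```

Call:
{"api": "apply_moves", "payload": {
  "series": [
    [[2.5,-2.74,-0.03,0,0,-3.52,0.5],[2.65,-2.59,-0.04,0,0,-3.51,0.5],[2.82,-2.42,-0.03,0,0,-3.52,0.5],[2.95,-2.24,-0.04,0,0,-3.52,0.5],[3.09,-2.06,-0.03,0,0,-3.51,0.5],[3.21,-1.86,-0.04,0,0,-3.52,0.5],[3.31,-1.66,-0.03,0,0,-3.52,0.5],[3.42,-1.46,-0.04,0,0,-3.51,0.5],[3.49,-1.24,-0.03,0,0,-3.52,0.5],[3.57,-1.03,-0.04,0,0,-3.52,0.5],[3.62,-0.81,-0.03,0,0,-3.51,0.5],[3.66,-0.58,-0.04,0,0,-3.52,0.5]]
  ]
}}

```text
t: 1.4
ee_pos: [375.7, -188.8, 241.0]
orientation: [2.719, 1.573, 0.0]
ft_force: [-0.4, -1.7, -0.8]
width: 43.8
```

Call:
{"api": "apply_moves", "payload": {
  "series": [
    [[3.69,-0.36,-0.04,0,0,-3.52,0.5],[3.71,-0.13,-0.03,0,0,-3.51,0.5],[3.71,0.1,-0.04,0,0,-3.52,0.5],[3.69,0.32,-0.03,0,0,-3.52,0.5],[3.67,0.56,-0.04,0,0,-3.51,0.5],[3.63,0.77,-0.04,0,0,-3.52,0.5],[3.57,1,-0.03,0,0,-3.52,0.5],[3.51,1.21,-0.04,0,0,-3.51,0.5],[3.42,1.42,-0.04,0,0,-3.52,0.5],[3.33,1.64,-0.03,0,0,-3.52,0.5],[3.23,1.83,-0.04,0,0,-3.51,0.5],[3.1,2.03,-0.04,0,0,-3.52,0.5]]
  ]
}}

```text
t: 2.6
ee_pos: [560.4, 216.3, 245.1]
orientation: [-1.97, -2.447, 0.0]
ft_force: [0.9, 0.1, 0.4]
width: 44.3
```

Call:
{"api": "apply_moves", "payload": {
  "series": [
    [[0,0,0,0,0,0,0.5],[0,0,0,0,0,0,0.5]]
  ]
}}

```text
t: 2.8
ee_pos: [559.6, 215.0, 244.7]
orientation: [-1.973, -2.444, 0.002]
ft_force: [0.5, -0.5, 0.2]
width: 43.9
```

Call:
{"api": "apply_moves", "payload": {
  "series": [
    [[0,0,2.05,0,0,0,0.5],[0,0,2.05,0,0,0,0.5],[0,0,2.05,0,0,0,0.5],[0,0,2,0,0,0,0.5],[0,0,0,0,0,0,0.5],[0,0,0,0,0,0,0],[0,0,0,0,0,0,0],[0,0,0,0,0,0,0],[0,0,0,0,0,0,0],[0,0,0,0,0,0,0]]
  ]
}}

```text
t: 3.8
ee_pos: [558.9, 214.3, 164.7]
orientation: [-1.973, -2.443, 0.003]
ft_force: [-6.5, -2.3, 7.4]
width: 17.6
```

Run:
```python
from workcell import ctrl
from h import *
o=ctrl.get_obs();p,R=now(o);print(p,o["width"],o["ft_force"],w2c(P,p)-[0,218])
c=c2w(P,[[0,218,0]])[0];print("ctr",c)
d=p[:2]-c[:2];a=np.arctan2(d[1],d[0]);print(np.hypot(*d),np.degrees(a))
```

```text
[558.886 214.342 164.731] 17.614048126921297 [-6.541 -2.274  7.364] [ 51.457 -12.037]
ctr [506.048 215.282   0.   ]
52.84580807179822 -1.0200017284331995
```

```bash
cat >> h.py <<'E'
def arc(cmd,ctr,a0,step,n,R,r=52.):
    w=[]
    for i in range(1,n+1):
        a=np.radians(a0-step*i);w.append(([ctr[0]+r*np.cos(a),ctr[1]+r*np.sin(a),cmd[2]],R,1,0))
    plan(cmd,R,w)
E
python3 - <<'E'
from h import *
arc([560,215,163.2],[506.9,215.2],-1,15,12,down(.212))
E
```

```text
[[-1.32,-0.6,0,0,0,0,0],[-1.1,-0.79,0,0,0,0,0],[-0.86,-1.05,0,0,0,0,0],[-0.56,-1.24,0,0,0,0,0],[-0.22,-1.34,0,0,0,0,0],[0.13,-1.35,0,0,0,0,0],[0.48,-1.27,0,0,0,0,0],[0.79,-1.1,0,0,0,0,0],[1.05,-0.86,0,0,0,0,0],[1.24,-0.56,0,0,0,0,0],[1.34,-0.22,0,0,0,0,0],[1.35,0.13,0,0,0,0,0]]
end [454.913 216.113 163.2  ] [1.974 2.444 0.   ]
```

Call:
{"api": "apply_moves", "payload": {
  "series": [
    [[-1.32,-0.6,0,0,0,0,0],[-1.1,-0.79,0,0,0,0,0],[-0.86,-1.05,0,0,0,0,0],[-0.56,-1.24,0,0,0,0,0],[-0.22,-1.34,0,0,0,0,0],[0.13,-1.35,0,0,0,0,0]]
  ]
}}

```text
t: 4.4
ee_pos: [508.1, 163.6, 164.9]
orientation: [1.972, 2.441, 0.008]
ft_force: [6.0, 6.1, -5.5]
width: 17.4
```

Call:
{"api": "apply_moves", "payload": {
  "series": [
    [[0.48,-1.27,0,0,0,0,0],[0.79,-1.1,0,0,0,0,0],[1.05,-0.86,0,0,0,0,0],[1.24,-0.56,0,0,0,0,0],[1.34,-0.22,0,0,0,0,0],[1.35,0.13,0,0,0,0,0]]
  ]
}}

```text
t: 5.0
ee_pos: [454.7, 215.2, 164.8]
orientation: [1.972, 2.443, -0.002]
ft_force: [2.1, -7.5, 4.3]
width: 17.4
```

Run:
```python
from h import *
arc([454.913,216.113,163.2],[506.9,215.5],-181,15,18,down(.212))
```

```text
[[1.3,0.48,0,0,0,0,0],[1.1,0.8,0,0,0,0,0],[0.86,1.05,0,0,0,0,0],[0.56,1.23,0,0,0,0,0],[0.22,1.34,0,0,0,0,0],[-0.13,1.35,0,0,0,0,0],[-0.48,1.27,0,0,0,0,0],[-0.79,1.11,0,0,0,0,0],[-1.05,0.86,0,0,0,0,0],[-1.24,0.56,0,0,0,0,0],[-1.34,0.22,0,0,0,0,0],[-1.35,-0.14,0,0,0,0,0]]
[[-1.27,-0.48,0,0,0,0,0],[-1.1,-0.79,0,0,0,0,0],[-0.86,-1.05,0,0,0,0,0],[-0.56,-1.23,0,0,0,0,0],[-0.22,-1.34,0,0,0,0,0],[0.13,-1.35,0,0,0,0,0]]
end [506.03  163.491 163.2  ] [1.974 2.444 0.   ]
```

Call:
{"api": "apply_moves", "payload": {
  "series": [
    [[1.3,0.48,0,0,0,0,0],[1.1,0.8,0,0,0,0,0],[0.86,1.05,0,0,0,0,0],[0.56,1.23,0,0,0,0,0],[0.22,1.34,0,0,0,0,0],[-0.13,1.35,0,0,0,0,0],[-0.48,1.27,0,0,0,0,0],[-0.79,1.11,0,0,0,0,0],[-1.05,0.86,0,0,0,0,0],[-1.24,0.56,0,0,0,0,0],[-1.34,0.22,0,0,0,0,0],[-1.35,-0.14,0,0,0,0,0]]
  ]
}}

```text
t: 6.2
ee_pos: [558.9, 215.4, 164.8]
orientation: [-1.973, -2.442, -0.003]
ft_force: [-6.5, 7.3, 4.5]
width: 17.1
```

Call:
{"api": "apply_moves", "payload": {
  "series": [
    [[-1.27,-0.48,0,0,0,0,0],[-1.1,-0.79,0,0,0,0,0],[-0.86,-1.05,0,0,0,0,0]]
  ]
}}

```text
t: 6.5
ee_pos: [544.0, 179.1, 164.8]
orientation: [1.975, 2.443, 0.007]
ft_force: [-0.4, 9.7, 0.3]
width: 17.1
```

Run:
```python
from workcell import ctrl
from h import *
o=ctrl.get_obs();T=ctrl.get_image("top");print(o["ee_pos"],o["ft_force"])
im=cv2.resize(T["img"][130:290,190:440],None,fx=3.2,fy=3.2,interpolation=cv2.INTER_CUBIC);cv2.imwrite("pics/c.png",cv2.convertScaleAbs(im,alpha=1.6))
```

```text
[543.984 179.117 164.826] [-0.376  9.663  0.323]
```

View pics/c.png

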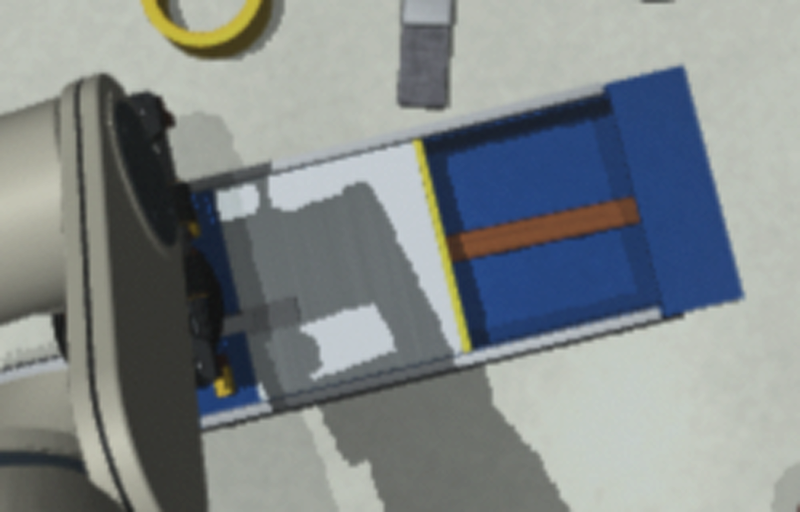

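Call:
{"api": "apply_moves", "payload": {
  "series": [
    [[-0.56,-1.23,0,0,0,0,0]]
  ]
}}

```text
t: 6.65
ee_pos: [534.0, 171.2, 164.9]
orientation: [1.973, 2.442, 0.008]
ft_force: [2.8, 9.5, -0.5]
width: 17.3
```

Call:
{"api": "apply_moves", "payload": {
  "series": [
    [[-0.22,-1.34,0,0,0,0,0]]
  ]
}}

```text
t: 6.75
ee_pos: [521.6, 165.7, 164.9]
orientation: [1.972, 2.442, 0.008]
ft_force: [4.5, 7.7, -4.3]
width: 17.3
```

Run:
```python
from workcell import ctrl
from h import *
T=ctrl.get_image("top")
print("prev edge",w2c(P,unproj(T,[328.4,207.5],92)))
h=cv2.cvtColor(T["img"],cv2.COLOR_BGR2HSV)[165:245,310:355];ys,xs=np.nonzero(cv2.inRange(h,(20,90,40),(35,255,255)))
q=[xs.mean()+310,ys.mean()+165];print(len(xs),q,w2c(P,unproj(T,q,92)))
```

```text
prev edge [-1.761 -2.696]
179 [np.float64(323.63128491620114), np.float64(207.00558659217876)] [2.022 8.006]
```

Run:
```python
from h import *
a=np.radians(-436);arc([506.9+52*np.cos(a),215.5+52*np.sin(a),163.2],[506.9,215.5],-436,8,5,down(.212))
```

```text
[[0.03,-0.72,0,0,0,0,0],[0.12,-0.72,0,0,0,0,0],[0.23,-0.69,0,0,0,0,0],[0.32,-0.65,0,0,0,0,0],[0.41,-0.6,0,0,0,0,0]]
end [484.101 168.784 163.2  ] [1.974 2.444 0.   ]
```

Call:
{"api": "apply_moves", "payload": {
  "series": [
    [[0.03,-0.72,0,0,0,0,0],[0.12,-0.72,0,0,0,0,0]]
  ]
}}

```text
t: 7.0
ee_pos: [509.1, 163.9, 165.2]
orientation: [1.969, 2.439, 0.012]
ft_force: [30.0, -0.4, -23.9]
width: 17.5
```

Call:
{"api": "apply_moves", "payload": {
  "series": [
    [[0.23,-0.69,0,0,0,0,0],[0,0,0,0,0,0,0]]
  ]
}}

```text
t: 7.2
ee_pos: [508.3, 165.2, 165.6]
orientation: [1.962, 2.433, 0.027]
ft_force: [35.9, -1.6, -28.5]
width: 17.4
```

Call:
{"api": "apply_moves", "payload": {
  "series": [
    [[0,0,0,0,0,0,0],[-0.17,0.55,0,0,0,0,0],[0,0,0,0,0,0,0.5],[0,0,0,0,0,0,0.5],[0,0,0,0,0,0,0.5]]
  ]
}}

```text
t: 7.7
ee_pos: [503.4, 163.4, 164.0]
orientation: [-1.974, -2.444, 0.0]
ft_force: [-0.5, -0.0, -0.4]
width: 38.3
```

Call:
{"api": "apply_moves", "payload": {
  "series": [
    [[0,0,-2,0,0,0,0.5],[0,0,-3,0,0,0,0.5],[-2.5,0,-2,0,0,0,0.5],[-4,0,-2,0,0,0,0.5],[-4,0,-1,0,0,0,0.5],[-2,0,0,0,0,0,0.5]]
  ]
}}

```text
t: 8.3
ee_pos: [530.8, 39.1, 265.8]
orientation: [1.973, 2.441, 0.003]
ft_force: [0.3, -0.2, -0.5]
width: 43.8
```

Run:
```python
from workcell import ctrl
from h import *
o=ctrl.get_obs();T=ctrl.get_image("top");print(o["ee_pos"],o["ft_force"],o["qpos"])
h=cv2.cvtColor(T["img"],cv2.COLOR_BGR2HSV)[165:245,310:355];ys,xs=np.nonzero(cv2.inRange(h,(20,90,40),(35,255,255)))
q=[xs.mean()+310,ys.mean()+165];print(len(xs),q,w2c(P,unproj(T,q,92)))
h=cv2.cvtColor(T["img"],cv2.COLOR_BGR2HSV);m=cv2.inRange(h,(3,90,30),(18,255,255));m[:,:325]=0;m[:180]=0;m[225:]=0;m[:,395:]=0
pts=[]
for c in range(325,395):
    r=np.nonzero(m[:,c])[0]
    if len(r)>3:pts.append((c,r.mean(),len(r)))
for c,r,n in pts[::6]+pts[-1:]:print(c,r,n,w2c(P,unproj(T,[c,r],26)))
cv2.imwrite("pics/d.png",cv2.convertScaleAbs(cv2.resize(T["img"][130:290,190:440],None,fx=3.2,fy=3.2,interpolation=cv2.INTER_CUBIC),alpha=1.6))
```

```text
[530.767  39.134 265.835] [ 0.317 -0.215 -0.52 ] [ 0.052  0.251  1.81  -0.001  1.078 -0.159]
0 [np.float64(nan), np.float64(nan)] [nan nan]
344 204.5 8 [  0.822 -43.104]
350 203.0 7 [  0.967 -58.849]
356 201.5 8 [  1.113 -74.592]
362 200.5 8 [  0.018 -90.026]
368 199.5 8 [  -1.076 -105.455]
374 198.0 7 [  -0.93  -121.188]
380 196.5 8 [  -0.785 -136.919]
386 195.5 8 [  -1.878 -152.335]
388 196.0 5 [  -4.308 -156.948]<stdin>:5: RuntimeWarning: Mean of empty slice.
  ret = ret.dtype.type(ret / rcount)
```

View pics/d.png

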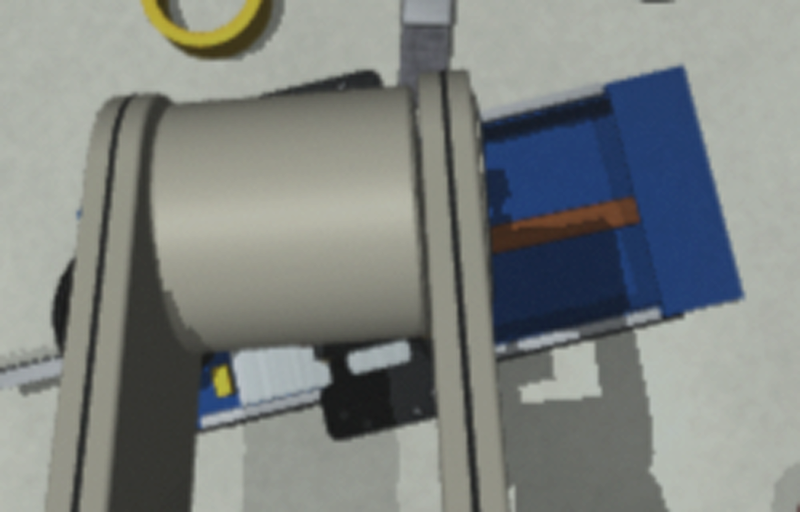

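Run:
```python
from workcell import ctrl
from h import *
o=ctrl.get_obs();p,R=now(o);T=down(.187);g=c2w(P,[[-.4,-95,0]])[0];print(g,p)
plan(p,R,[([g[0],g[1],150],T,5,.5),([g[0],g[1],45],T,4,.5)])
```

```text
[571.517 -90.794   0.   ] [530.717  37.601 264.979]
[[-2.68,0.26,2.3,0.02,0.02,0.27,0.5],[-2.68,0.27,2.31,0.02,0.02,0.26,0.5],[-2.67,0.29,2.3,0.02,0.02,0.27,0.5],[-2.68,0.29,2.3,0.02,0.02,0.26,0.5],[-2.67,0.31,2.3,0.02,0.01,0.27,0.5],[0,0,2.63,0,0,0,0.5],[0,0,2.62,0,0,0,0.5],[0,0,2.63,0,0,0,0.5],[0,0.01,2.62,0,0,0,0.5]]
end [571.56  -90.754  45.022] [ 2.004  2.419 -0.   ]
```

Call:
{"api": "apply_moves", "payload": {
  "series": [
    [[-2.68,0.26,2.3,0,0,0.27,0.5],[-2.68,0.27,2.31,0,0,0.27,0.5],[-2.67,0.29,2.3,0,0,0.27,0.5],[-2.68,0.29,2.3,0,0,0.27,0.5],[-2.67,0.31,2.3,0,0,0.27,0.5],[0,0,2.63,0,0,0,0.5],[0,0,2.62,0,0,0,0.5],[0,0,2.63,0,0,0,0.5],[0,0,2.62,0,0,0,0.5],[0,0,0,0,0,0,0.5],[0,0,0,0,0,0,0.5]]
  ]
}}

```text
t: 9.45
ee_pos: [570.4, -86.4, 43.7]
orientation: [-2.001, -2.42, 0.001]
ft_force: [-0.6, 0.2, 0.8]
width: 44.0
```

Run:
```python
from workcell import ctrl
from h import *
o=ctrl.get_obs();S=ctrl.get_image("side");print(o["ee_pos"],o["orientation"],o["ft_force"],w2c(P,o["ee_pos"]))
cv2.imwrite("pics/e.png",cv2.convertScaleAbs(cv2.resize(S["img"][110:310,240:440],None,fx=3,fy=3,interpolation=cv2.INTER_CUBIC),alpha=1.6))
```

```text
[570.371 -86.428  43.691] [-2.001 -2.42   0.001] [-0.589  0.232  0.758] [ -0.602 -90.49 ]
```

View pics/e.png

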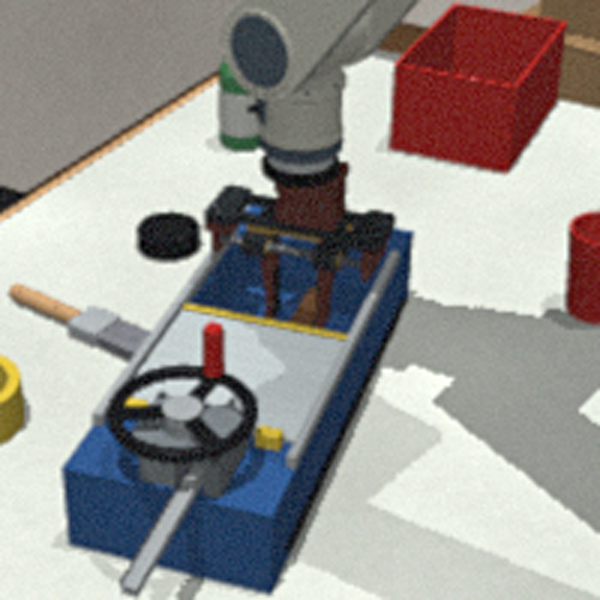

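Call:
{"api": "apply_moves", "payload": {
  "series": [
    [[0,0,0.4,0,0,0,0.5],[0,0,0.4,0,0,0,0.5],[0,0,0,0,0,0,0.5]]
  ]
}}

```text
t: 9.8
ee_pos: [570.9, -86.9, 35.9]
orientation: [2.002, 2.42, 0.0]
ft_force: [0.6, 0.4, 0.5]
width: 43.7
```

Call:
{"api": "apply_moves", "payload": {
  "series": [
    [[0,0,0.2,0,0,0,0.5],[0,0,0.2,0,0,0,0.5],[0,0,0,0,0,0,0.5]]
  ]
}}

```text
t: 10.1
ee_pos: [570.7, -86.9, 31.5]
orientation: [-2.002, -2.42, 0.0]
ft_force: [-0.1, -0.7, -0.2]
width: 43.7
```

Call:
{"api": "apply_moves", "payload": {
  "series": [
    [[0,0,0.05,0,0,0,0],[0,0,0,0,0,0,0],[0,0,0,0,0,0,0],[0,0,0,0,0,0,0],[0,0,0,0,0,0,0]]
  ]
}}

```text
t: 10.6
ee_pos: [570.8, -86.9, 31.2]
orientation: [-2.002, -2.421, 0.0]
ft_force: [-0.9, -0.2, -0.2]
width: 21.9
```

Call:
{"api": "apply_moves", "payload": {
  "series": [
    [[0.5,0,-0.1,0,0,0,0],[1,0,0,0,0,0,0],[1,0,0,0,0,0,0],[1,0,0,0,0,0,0],[0.5,0,0,0,0,0,0],[0,0,0,0,0,0,0]]
  ]
}}

```text
t: 11.2
ee_pos: [563.0, -46.5, 32.1]
orientation: [-2.001, -2.422, 0.0]
ft_force: [0.3, -0.6, -1.0]
width: 21.8
```

Run:
```python
from workcell import ctrl
from h import *
o=ctrl.get_obs();T=ctrl.get_image("top");print(o["ee_pos"],o["width"],o["ft_force"],w2c(P,o["ee_pos"]))
h=cv2.cvtColor(T["img"],cv2.COLOR_BGR2HSV);m=cv2.inRange(h,(3,90,30),(18,255,255));m[:,:325]=0;m[:180]=0;m[225:]=0;m[:,395:]=0
pts=[]
for c in range(325,395):
    r=np.nonzero(m[:,c])[0]
    if len(r)>3:pts.append((c,r.mean(),len(r)))
for c,r,n in pts[::5]+pts[-3:]:print(c,r,n,w2c(P,unproj(T,[c,r],26)))
cv2.imwrite("pics/f.png",cv2.convertScaleAbs(cv2.resize(T["img"][140:260,310:440],None,fx=4,fy=4,interpolation=cv2.INTER_CUBIC),alpha=1.6))
```

```text
[563.025 -46.523  32.142] 21.777307992678388 [ 0.302 -0.553 -0.967] [  0.613 -49.933]
```

View pics/f.png

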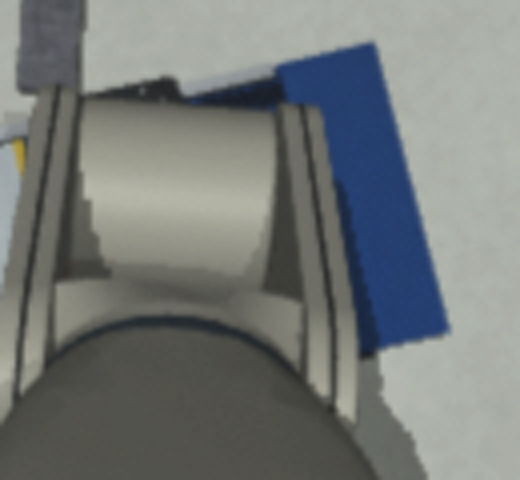

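```bash
cat >> h.py <<'E'
def tilt(p,l0,l1,n,piv,yaw=.187):
    """rotate TCP about pivot (chest y,z) from lean l0 to l1 deg"""
    c=w2c(P,p);w=[]
    for i in range(1,n+1):
        a=np.radians((l1-l0)*i/n);dy=c[1]-piv[0];dz=p[2]-piv[1]
        y=piv[0]+dy*np.cos(a)+dz*np.sin(a);z=piv[1]-dy*np.sin(a)+dz*np.cos(a)
        w.append((c2w(P,[[c[0],y,z]])[0],down(yaw,np.radians(l0)+a),1,0))
    plan(p,down(yaw,np.radians(l0)),w)
E
python3 - <<'E'
from workcell import ctrl
from h import *
o=ctrl.get_obs();p=o["ee_pos"]
tilt(p,0,10,10,(225,8))
E
```

```text
[[0.05,0,-0.48,0,-1,0,0],[0.04,0,-0.48,0,-1,0,0],[0.05,0,-0.48,0,-1,0,0],[0.05,-0.01,-0.48,0,-1,0,0],[0.04,0,-0.48,0,-1,0,0],[0.05,0,-0.48,0,-1,0,0],[0.04,0,-0.48,0,-1,0,0],[0.05,-0.01,-0.48,0,-1,0,0],[0.05,0,-0.48,0,-1,0,0],[0.04,0,-0.48,0,-1,0,0]]
end [561.48  -38.843  79.597] [ 1.916  2.312 -0.168]
```

Call:
{"api": "apply_moves", "payload": {
  "series": [
    [[0.05,0,-0.48,0,-1,0,0],[0.04,0,-0.48,0,-1,0,0],[0.05,0,-0.48,0,-1,0,0],[0.05,-0.01,-0.48,0,-1,0,0],[0.04,0,-0.48,0,-1,0,0]]
  ]
}}

```text
t: 11.75
ee_pos: [562.7, -44.8, 56.3]
orientation: [1.959, 2.367, -0.086]
ft_force: [0.3, -0.5, -2.5]
width: 21.7
```

Call:
{"api": "apply_moves", "payload": {
  "series": [
    [[0.05,0,-0.48,0,-1,0,0],[0.04,0,-0.48,0,-1,0,0],[0.05,-0.01,-0.48,0,-1,0,0],[0.05,0,-0.48,0,-1,0,0],[0.04,0,-0.48,0,-1,0,0]]
  ]
}}

```text
t: 12.25
ee_pos: [561.6, -39.7, 79.8]
orientation: [1.914, 2.312, -0.168]
ft_force: [-0.8, -0.2, -0.8]
width: 21.8
```

Run:
```python
from workcell import ctrl
from h import *
o=ctrl.get_obs();S=ctrl.get_image("side");print(o["ee_pos"],o["orientation"],o["width"],o["ft_force"],o["moment"],w2c(P,o["ee_pos"]))
cv2.imwrite("pics/g.png",cv2.convertScaleAbs(cv2.resize(S["img"][130:250,300:420],None,fx=5,fy=5,interpolation=cv2.INTER_CUBIC),alpha=2))
c=cam(S);print([ (y,proj(c,c2w(P,[[0,y,85]])).round(1).tolist()) for y in(-140,-120,-100)])
```

```text
[561.606 -39.697  79.838] [ 1.914  2.312 -0.168] 21.77808413386874 [-0.756 -0.234 -0.808] [ 0.023 -0.086 -0.001] [  0.662 -42.961]
[(-140, [[343.8, 192.6]]), (-120, [[341.8, 195.8]]), (-100, [[339.9, 199.0]])]
```

View pics/g.png

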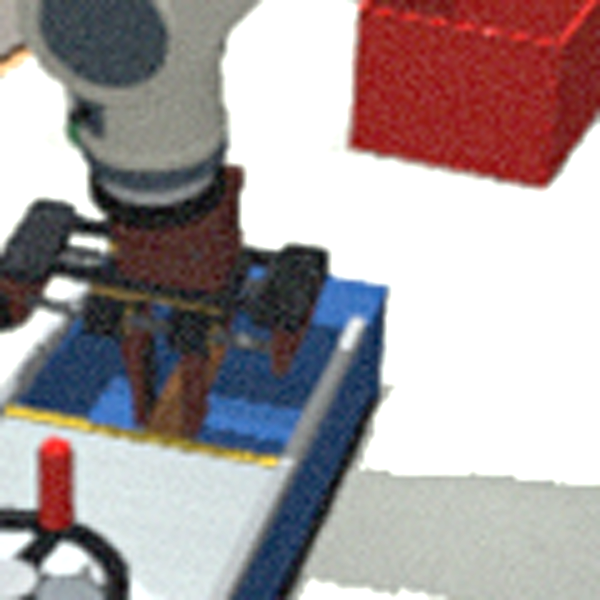

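Run:
```python
from workcell import ctrl
from h import *
o=ctrl.get_obs();p,R=now(o);print(p)
T=down(.187,np.radians(13));q=c2w(P,[[.7,-41.8,93]])[0]
plan(p,down(.187,np.radians(10)),[(q,T,4,0)])
```

```text
[561.85  -39.308  80.423]
[[-0.03,-0.01,-0.31,0,-0.75,0,0],[-0.04,-0.01,-0.32,0,-0.75,0,0],[-0.05,0,-0.31,0,-0.75,0,0],[-0.04,-0.01,-0.31,0,-0.75,0,0]]
end [561.399 -38.537  92.998] [ 1.888  2.279 -0.215]
```

Call:
{"api": "apply_moves", "payload": {
  "series": [
    [[-0.03,0,-0.31,0,-0.75,0,0],[-0.04,0,-0.32,0,-0.75,0,0],[-0.05,0,-0.31,0,-0.75,0,0],[-0.04,0,-0.31,0,-0.75,0,0],[0,0,0,0,0,0,0]]
  ]
}}

```text
t: 12.8
ee_pos: [561.6, -38.3, 92.5]
orientation: [1.885, 2.28, -0.215]
ft_force: [-0.5, 0.1, -1.4]
width: 21.4
```

Call:
{"api": "apply_moves", "payload": {
  "series": [
    [[-0.5,0,0,0,0,0,0],[-1,0,0,0,0,0,0],[-1,0,0,0,0,0,0],[-1,0,0,0,0,0,0]]
  ]
}}

```text
t: 13.2
ee_pos: [568.0, -73.3, 100.3]
orientation: [1.887, 2.28, -0.215]
ft_force: [0.7, 0.1, -1.3]
width: 21.8
```

Run:
```python
from workcell import ctrl
from h import *
o=ctrl.get_obs();T=ctrl.get_image("top");print(o["ee_pos"],o["orientation"],o["ft_force"],o["moment"],w2c(P,o["ee_pos"]),o["qpos"])
c=cam(T);print([(y,proj(c,c2w(P,[[-3,y,57.5+(10-y)*.231+18]])).round(1).tolist()) for y in(-190,-170,-150)])
h=cv2.cvtColor(T["img"],cv2.COLOR_BGR2HSV);m=cv2.inRange(h,(3,90,30),(18,255,255));m[:,:325]=0;m[:170]=0;m[225:]=0;m[:,415:]=0
ys,xs=np.nonzero(m);print(len(xs),xs.min() if len(xs) else 0,xs.max() if len(xs) else 0)
```

```text
[568.014 -73.333 100.267] [ 1.887  2.28  -0.215] [ 0.66   0.071 -1.281] [ 0.053 -0.078 -0.028] [ -0.15  -77.192] [-0.036  0.53   1.869 -0.339  0.72   0.03 ]
[(-190, [[408.1, 188.0]]), (-170, [[399.2, 190.3]]), (-150, [[390.4, 192.5]])]
135 374 389
```

Call:
{"api": "apply_moves", "payload": {
  "series": [
    [[-1,0,0,0,0,0,0],[-1.5,0,0,0,0,0,0],[-1.5,0,0,0,0,0,0],[-1.5,0,0,0,0,0,0],[-1.5,0,0,0,0,0,0]]
  ]
}}

```text
t: 13.75
ee_pos: [580.9, -140.6, 116.2]
orientation: [1.886, 2.28, -0.215]
ft_force: [-0.4, 1.2, -2.1]
width: 21.6
```

Call:
{"api": "apply_moves", "payload": {
  "series": [
    [[-2,0,0,0,0,0,0],[-2,0,0,0,0,0,0],[-2,0,0,0,0,0,0],[-2,0,0,0,0,0,0]]
  ]
}}

```text
t: 14.15
ee_pos: [595.2, -217.4, 134.2]
orientation: [1.887, 2.28, -0.215]
ft_force: [0.2, -0.1, -2.7]
width: 21.8
```

Call:
{"api": "apply_moves", "payload": {
  "series": [
    [[-2,0,0,0,0,0,0],[-2,0,0,0,0,0,0],[-2,0,0,0,0,0,0],[-1.5,0,0,0,0,0,0],[0,0,0,0,0,0,0]]
  ]
}}

```text
t: 14.65
ee_pos: [609.3, -289.8, 151.4]
orientation: [1.888, 2.277, -0.214]
ft_force: [0.3, -1.0, -2.6]
width: 21.9
```

Run:
```python
from workcell import ctrl
from h import *
o=ctrl.get_obs();T=ctrl.get_image("top");S=ctrl.get_image("side");print(o["ee_pos"],o["width"],o["ft_force"],o["moment"],w2c(P,o["ee_pos"]),o["qpos"])
a=cv2.resize(T["img"][130:330,300:500],(400,400));b=cv2.resize(S["img"][80:280,260:460],(400,400));cv2.imwrite("pics/i.png",cv2.convertScaleAbs(np.hstack([a,b]),alpha=1.7))
```

```text
[ 609.33  -289.781  151.387] 21.93483293343572 [ 0.322 -0.962 -2.587] [ 0.012 -0.119  0.049] [  -5.304 -297.488] [-0.378  0.552  1.661 -0.263  0.821 -0.395]
```

View pics/i.png

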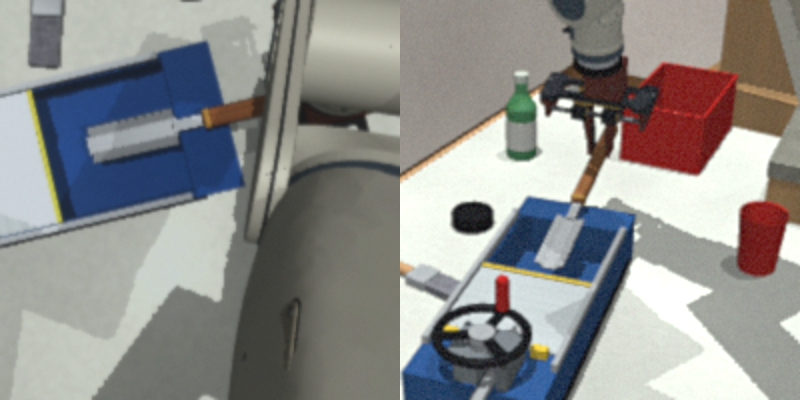

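Call:
{"api": "apply_moves", "payload": {
  "series": [
    [[-0.3,0,-1.25,0,0,0,0],[-0.5,0,-2.2,0,0,0,0],[-0.55,0,-2.4,0,0,0,0],[-0.55,0,-2.4,0,0,0,0],[-0.55,0,-2.4,0,0,0,0],[-0.55,0,-2.4,0,0,0,0],[-0.55,0,-2.4,0,0,0,0],[-0.45,0,-2,0,0,0,0],[-0.25,0,-1,0,0,0,0],[0,0,0,0,0,0,0],[0,0,0,0,0,0,0],[0,0,0,0,0,0,0]]
  ]
}}

```text
t: 15.95
ee_pos: [608.2, -286.9, 338.4]
orientation: [1.887, 2.282, -0.216]
ft_force: [-0.0, 1.2, -1.7]
width: 22.0
```

Run:
```python
from workcell import ctrl
from h import *
o=ctrl.get_obs();T=ctrl.get_image("top");S=ctrl.get_image("side");print(o["ee_pos"],o["width"],o["ft_force"],o["moment"],o["qvel"])
a=cv2.resize(T["img"][130:330,300:500],(400,400));b=cv2.resize(S["img"][60:260,260:460],(400,400));cv2.imwrite("pics/j.png",cv2.convertScaleAbs(np.hstack([a,b]),alpha=1.7))
```

```text
[ 608.246 -286.884  338.406] 21.992314001761265 [-0.003  1.233 -1.688] [ 0.066 -0.102 -0.039] [-0.001  0.004 -0.004 -0.     0.003  0.   ]
```

View pics/j.png

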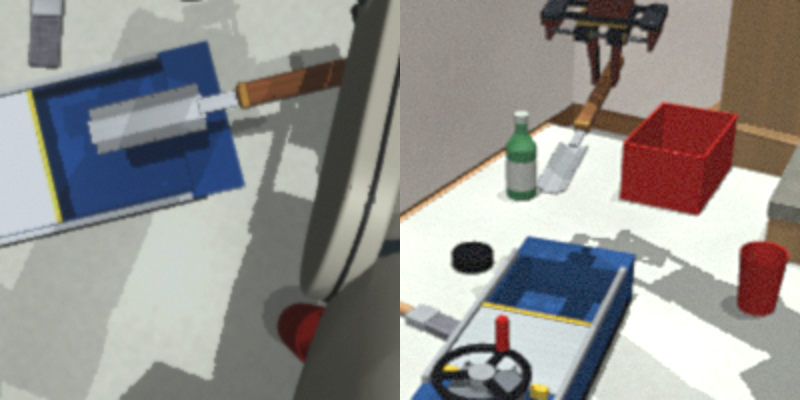

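Run:
```python
from workcell import ctrl
from h import *
T=ctrl.get_image("top");S=ctrl.get_image("side");ct,cs=cam(T),cam(S)
f=lambda x:np.r_[proj(ct,x)[0]-[345.5,196],proj(cs,x)[0]-[332.5,152.5]]
r=least_squares(f,[550,0,200]);print("tip",r.x,r.fun)
if r.x[2]>200: ctrl.close_job();print("closed",ctrl.get_obs()["width"])
```

```text
tip [561.76  -35.336 266.777] [-0.438 -0.785  1.276  0.119]
the job is handed in; nothing more can be done
the job is handed in; nothing more can be done
```

The job is handed in at about 16 s, with the shoehorn held still in the air. The interface gives no verdict, so success rests on my own checks below.

- **Shutter:** I wound the handwheel about 447° clockwise by the red grip until it came up hard at about 36 N. A side picture then showed the shutter open at its yellow stops, and the last pictures still showed it open. The arm hid the shutter edge from the top camera at the stop. My last measured position was from about 12° before it, so the final opening comes from the stall force and the pictures.
- **Shoehorn:** I gripped it by its handle, slid it about 40 mm towards +y and tilted it to 13°. Then I drew it out along its own axis and lifted it. Wrist forces read after each move stayed within about 3 N, so I saw no sign of it being forced against the chest.
- **Final hold:** the finger opening is 22 mm, which matches the handle's width, and joint speeds are near zero. Triangulating from both cameras puts the blade tip about 267 mm above the desk, and the handle end is higher still.
- **Other things on the desk:** the tin, brush and cup looked undisturbed in the last pictures. The tape was last seen in place while winding, and the gripper did not go near it after that.

No check failed.

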